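# Turn a desiccator lid into its keyway and seat it

### The job

The lid of the white desiccator jar has been put back out of register, so its key rides on the rim and the lid sits crooked. Without lifting it off the jar, turn the lid by its grip until the key drops into the notch in the rim, then press it down firmly so it sits flush all round, and let go. Leave the things standing around the jar where they are.

Things in the scene. Friction and masses are not known exactly. Their poses are not given: they have to be found in the camera images.
- jar: White round desiccator jar, fixed on the bench (neither slides nor turns). Origin at the centre of its underside, z up, x axis from the jar's axis towards the notch. Its body under the rim is up to 130 mm across.
- jar_rim (a point): Centre of the flat top of the jar's rim, on the jar's axis, 120 mm above the bench; axes as the jar's. The rim is a flange of 160 mm outer and 120 mm bore diameter, 14 mm thick. One notch is cut through it from the outer edge: 24 mm wide, 14 mm deep radially, open at top, bottom and outside.
- jar_notch (a point): In the notch: where the middle of the key's lower end lies when the lid is home, 75.5 mm from the jar's axis and 12 mm below the rim's top; axes as the jar's.
- lid_grip (a point): Point to grasp on the loose grey lid: inside its black straight bar grip, 43 mm above the middle of the sealing face. x axis along the bar towards the key, z the lid's upward normal. Bar 80 mm long (x), 20 mm wide (y); its top is 17 mm above this point, the domed lid 24 mm below it. The lid weighs 0.24 to 0.38 kg. Home, this point lies 43 mm above the rim's top.
- lid_face (a point): Middle of the lid's flat underside (sealing face); axes as lid_grip. Disc 136 mm across, edge 8 mm thick; a 114 mm spigot below it reaches 13 mm down into the bore with 3 mm play, so the lid stays centred when turned. At the start the lid lies on the rim tilted about 5 degrees, key side up, its key 34 to 180 degrees from the notch, either way round. Home it lies level on the rim's top.
- lid_key (a point): Middle of the lower end of the key, a lug on the lid's edge: 16 mm wide, from 70 to 81 mm from the lid's axis, reaching 12 mm below the sealing face. It has 4 mm play to either side in the notch, and drops in by the lid's own weight when it is over the notch and the grip is let go (a firm grip holds it up).
- lid_tap (a point): Top of the small vent tap on the lid, 53 mm from the lid's axis on the side away from the key, 47 mm above the sealing face; its handle is 28 mm wide, its spout reaches out to 87 mm from the axis. It is rigid with the lid.
- beaker: Bystander, loose, not to be disturbed: open glass beaker, 72 mm across, 90 mm tall. Origin at its underside.
- rack: Bystander, loose, not to be disturbed: white tube rack with blue-capped tubes, 100 x 200 x 84 mm tall. Origin at its underside.
- dishes: Bystander, loose, not to be disturbed: stack of four flat round culture dishes, 90 mm across, 62 mm tall. Origin at its underside.
- tipbox: Bystander, loose, not to be disturbed: black and grey pipette-tip box, 87 x 124 x 81 mm tall. Origin at its underside.
- amber: Bystander, loose, not to be disturbed: amber glass bottle with black cap, 60 mm across, about 115 mm tall. Origin at its underside.
- washbottle: Bystander, loose, not to be disturbed: white wash bottle with a bent spout, 72 mm across, 168 mm tall. Origin at its underside.
- spatula: Bystander, loose, not to be disturbed: flat steel spatula, 190 mm long, lying on the bench. Origin at its underside.
Mind the look-alikes: they are no part of the job. Leave any green look-alike of the part that bears lid_grip alone.

How it is judged (in metres and radians):
On the way:
1. with the key in the notch and the lid flush, it is pressed down on the rim (more than about 3 N beyond its weight) (horizontal distance between lid_key and jar_notch below 0.007 m and z of lid_key in the frame of jar_notch below 0.002 m and z of lid_grip in the frame of jar_rim below 0.045 m and angle between lid_grip's own z axis and vertical below 0.018 rad and contact force between lid and jar above 7 N), for 0.1 s.
At the end, for the whole second after the job is handed in: The key's end is within 7 mm (horizontally) and 2 mm (in height) of its place in the notch, the lid is flush on the rim (no more than 2 mm proud, tilted less than 1 degree), released and at rest (horizontal distance between lid_key and jar_notch below 0.007 m and z of lid_key in the frame of jar_notch below 0.002 m and z of lid_grip in the frame of jar_rim below 0.045 m and angle between lid_grip's own z axis and vertical below 0.018 rad and linear speed of lid below 0.02 m/s); the robot touches nothing.
It fails at once if the lid is lifted off the jar (grip point more than 75 mm above the rim, where it is 43 mm when home and about 49 mm at the start) or taken more than 25 mm off the jar's axis (z of lid_grip in the frame of jar_rim above 0.075 m or horizontal distance between lid_grip and jar_rim above 0.025 m).
It fails at once if a thing standing around the jar is shifted by more than 30 mm (distance of any of beaker, rack, dishes, tipbox, amber, washbottle, spatula from where it was at the start of the episode above 0.03 m).
It also fails if it takes over 59 s, if anything falls off the work surface, if the arm or the gripper's body presses on something with over 40 N, if the wrist force passes 120 N, or if a joint passes its speed limit or range.

### The arm

A 7-joint arm with a two-finger parallel gripper is mounted at the origin on the work surface. World frame = base frame: x ahead of the robot, y to its left, z up, the work surface at z = 0. Lengths are in m, angles in degrees, forces in N, time in s.
With the tool pointing down it reaches from about 0.425 to 0.8 m from the base axis. Payload 8.3 kg.
Tool frame: the origin (TCP) lies at the very end of the fingers, on their centre line; the grasp point (between the pads) lies 19 mm behind it (hold_point_z is the distance from the TCP to the grasp point, in m); x points along the fingers, y is the direction in which the jaws open and shut, and the axes are right-handed (so a half turn about x gives the same grasp; the last joint's range is limited). The gripper opens to 85 mm and grips with 20 to 120 N. Pads are 22 mm wide; open, the fingers measure 114 mm over their backs; the gripper's body (76 mm by 85 mm) begins 54 mm behind the grasp point. The pads swing forward as they close: fully open they stand 13 mm farther back than shut.
Start: joints at [-68.119, 21.967, 0.94, 78.501, -0.361, 79.538, -2.664], TCP at [0.269, 0.564, 0.231] pointing down, gripper open.
Joint ranges: [-169.22, 169.22], [-14.56, 117.87], [-87.37, 89.26], [10.42, 133.3], [-82.24, 262.24], [0.94, 117.77], [-172.7, 172.7]. Speed limits (degrees/s): [136.94, 136.94, 172.46, 172.46, 180, 180, 180].

### API

Orientations are given as [roll, pitch, yaw] about the fixed x, y, z axes, in that order (R = Rz(yaw) Ry(pitch) Rx(roll)).
In Python, from rig import * gives the robot as it stands.
- The arm moves only by the tool servo_tool, never from a script. Its argument "increments" is a list of rows, each a list of 7 numbers: the shift along the tool's x, y, z in mm, then the turn, a rotation vector about the tool's x, y, z in rad, then the opening, from 0 (shut) to 1 (fully open). A call has exactly 10 rows; each row shifts and turns the pose as measured when the row begins, along the tool's axes as they then stand; what a row does not reach is not made up. A row lasts 1/8 s, in which the tool goes at most 62.5 mm and 10.7 degrees, less where a joint would pass 70% of its speed; a pose out of reach is approached as far as the arm can. A call is refused whole if a number of a shift passes 62.5 or a number of a turn 0.188, either way. A call with a gripper value outside its range is refused whole. The fingers move at their own pace and stop on an object; "squeeze" is the grip in N (left out, the last holds). Time passes only in rows, so rows that do not move let the fingers close, or fill a call up. It gives the time, the measured TCP pose, the force and the opening at its end, in the units of the state.
- get_obs(): the state, without advancing time (a new reading comes with each control period).
- snapshot(name): name is "side" or "top" or "wrist"; returns a dict with "frame" (384x512x3 uint8, blue, green, red), "fx", "fy", "cx", "cy" (pixels), "R" (3x3) and "t" (3): a world point X has camera coordinates R X + t. Camera axes: x right, y down, z forward; pixel columns grow to the right and rows downward; lengths in m; the calibration is good to about 2 mm. The wrist camera is an equidistant fisheye: a pixel r from the principal point sees the ray r / f radians off the axis. A picture is of the moment at which its call begins. There is no depth.
- close_job(): hands the job in, once; it reports no verdict.
The state is a dict: "time_s": time; "joint_positions": joint angles; "joint_vel": joint speeds; "tau": joint torques, N m; "position": TCP position; "ee_rot": TCP orientation; "ft_force": force on the tool from outside, world axes, zero at the start; "wrist_torque": the same for the moment, N m; "opening": finger opening in m.
Only numpy, scipy, OpenCV 4.12 (cv2) and the standard library are available. Lean on these libraries where they do the work, as an engineer would, in place of code of your own. Each camera call takes 0.05 s, during which the arm holds its last target.

## Working session

There is one attempt and no reset: what is moved stays moved. The work goes in short steps, Python scripts to look and compute and a tool call to move; the robot and the scene stay as the last step left them, time stands still between calls to the robot, and variables do not carry over. Pictures are saved under pics/ and viewed, and the job is handed in when it is done.

Besides the shell and the picture viewer there is one more tool, called after "Call:" by a JSON object that holds its "fn" and its "kwargs", one argument or row to a line. servo_tool: Moves the arm, as the interface text tells. Its arguments: {"type":"object","properties":{"increments":{"type":"array","items":{"type":"array","items":{"type":"number"}}},"squeeze":{"type":"number"}},"required":["increments"]}

```bash
ls; mkdir -p pics
cat > h.py <<'E'
from rig import *
import numpy as np, cv2
from scipy.spatial.transform import Rotation as Ro
def ray(s,u,v,fish=False):
    R=np.array(s["R"]);t=np.array(s["t"]);x=(u-s["cx"])/s["fx"];y=(v-s["cy"])/s["fy"]
    if fish:
        r=np.hypot(x,y); d=np.array([np.sin(r)*x/r,np.sin(r)*y/r,np.cos(r)]) if r>1e-9 else np.array([0,0,1.])
    else: d=np.array([x,y,1.])
    return -R.T@t, R.T@d/np.linalg.norm(d)
def onz(s,u,v,z,fish=False):
    o,d=ray(s,u,v,fish); return o+d*(z-o[2])/d[2]
def proj(s,X,fish=False):
    c=np.array(s["R"])@np.array(X)+np.array(s["t"])
    if fish:
        th=np.arctan2(np.hypot(c[0],c[1]),c[2]);ph=np.arctan2(c[1],c[0]);return s["cx"]+s["fx"]*th*np.cos(ph),s["cy"]+s["fy"]*th*np.sin(ph)
    return s["cx"]+s["fx"]*c[0]/c[2], s["cy"]+s["fy"]*c[1]/c[2]
E
python3 - <<'E'
from h import *
o=get_obs();print(o)
for n in("side","top","wrist"):
    s=snapshot(n);cv2.imwrite(f"pics/{n}0.png",s["frame"]);print(n,s["fx"],s["cx"],s["cy"],np.round(np.array(s["R"]),3).tolist(),np.round(-np.array(s["R"]).T@np.array(s["t"]),3))
E
```

```text
pics
{'time_s': 0.0, 'joint_positions': array([-68.11678159,  22.0164466 ,   0.93851696,  78.56252096,
        -0.36126965,  79.53924005,  -2.66461563]), 'joint_vel': array([ 0.09557522, -0.00143377, -0.00418191, -0.05827157, -0.1065679 ,
       -0.05053688,  0.1609073 ]), 'tau': array([-7.56386817e-04, -6.27619600e+01,  8.43907725e-01, -3.71809208e+01,
        1.64315023e-02,  1.46752317e-02,  1.11623316e-05]), 'position': array([0.26868903, 0.56372121, 0.23025636]), 'ee_rot': array([ -88.98495158,   89.88461757, -114.46917873]), 'ft_force': array([ 0.95831557,  0.76646329, -0.46953261]), 'wrist_torque': array([ 0.03180611,  0.02710051, -0.01149033]), 'opening': 0.08562571608395314}
side 366.96853833247354 256.2444056751294 190.44541264785465 [[0.716, -0.698, 0.009], [-0.528, -0.551, -0.646], [0.456, 0.458, -0.763]] [ 0.064 -0.456  0.924]
top 438.52464185600184 251.124951040474 190.02759317052465 [[0.01, -1.0, 0.004], [-0.982, -0.011, -0.191], [0.191, -0.002, -0.982]] [0.26  0.066 1.51 ]
wrist 297.3186396354542 254.81071865718718 189.00843178358556 [[0.431, 0.902, -0.001], [0.86, -0.41, 0.303], [0.273, -0.132, -0.953]] [0.198 0.599 0.374]
```

View pics/side0.png

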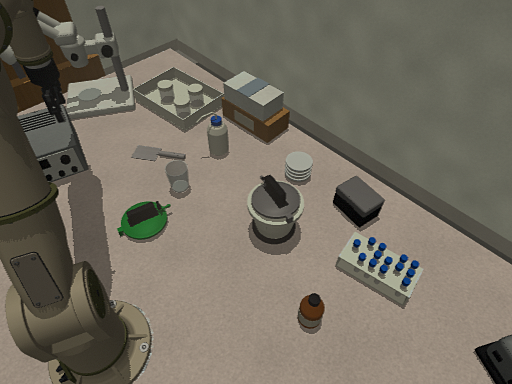

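View pics/top0.png

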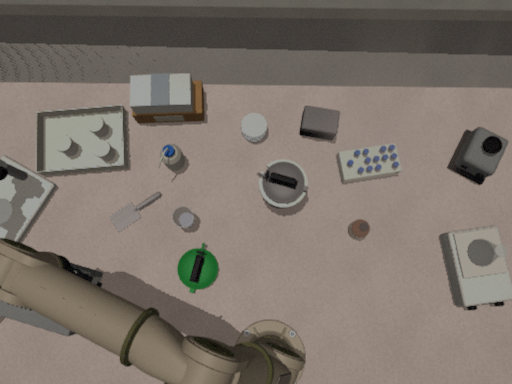

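View pics/wrist0.png

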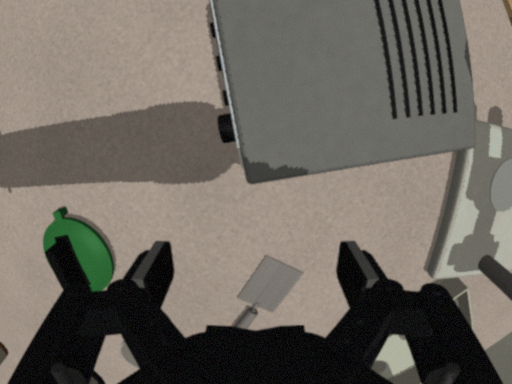

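Candidates for the lid: the grey lid on the white jar (side 275,200; top 283,183) and the green look-alike lying on the bench (side 144,220; top 198,268). By the description I choose the grey one and check it in a close crop.

Run:
```python
import cv2,numpy as np
a=cv2.imread("pics/side0.png")[160:250,230:320];b=cv2.imread("pics/top0.png")[148:218,248:318]
a=cv2.resize(a,(400,400),interpolation=cv2.INTER_CUBIC);b=cv2.resize(b,(400,400),interpolation=cv2.INTER_CUBIC)
cv2.imwrite("pics/crop0.png",np.hstack([a,b]))
```

```text
(no output)
```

View pics/crop0.png

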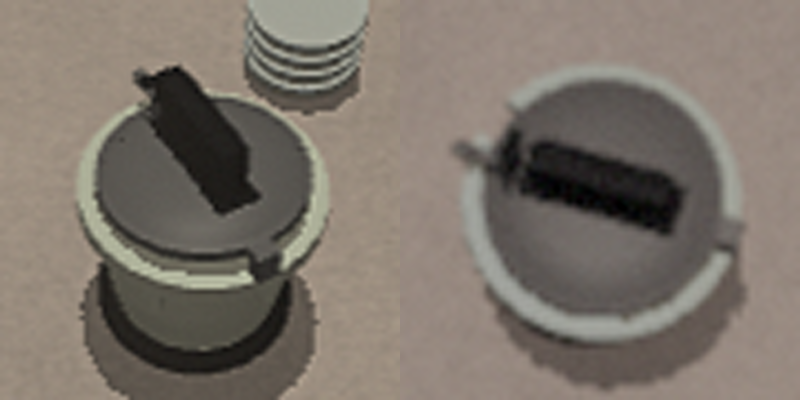

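The crop shows the grey lid with black bar, key at crop (730,235) on the -y side, tap opposite. A rim gap (probably the notch) shows at crop (490,130) beside the tap spout. Now measure.

Run:
```python
from h import *
s=snapshot("top");si=snapshot("side")
f=lambda u,v:(248+(u-400)/400*70-.4,148+v/400*70-.4)
# rim fit: light pixels
im=s["frame"].astype(int)
g=im[148:218,248:318]; 
pts=[(510,105),(560,75),(640,70),(700,110),(735,170),(738,260),(700,310),(640,338),(570,335),(500,290),(466,210)]
W=np.array([onz(s,*f(*p),.12)[:2] for p in pts])
A=np.c_[2*W,np.ones(len(W))];x=np.linalg.lstsq(A,(W**2).sum(1),rcond=None)[0]
c=x[:2];print("centre",c,"r",np.sqrt(x[2]+c@c))
def ang(p,z):
    q=onz(s,*f(*p),z)[:2]-c;return np.round(np.degrees(np.arctan2(q[1],q[0])),1),np.round(np.linalg.norm(q),4)
print("key",ang((730,235),.125),"gap",ang((510,105),.12),ang((478,150),.12),ang((468,180),.12))
a=onz(s,*f(530,168),.175);b=onz(s,*f(678,208),.185);print("bar",a,b,np.degrees(np.arctan2(*(b-a)[1::-1])))
print("tap",ang((512,160),.165),"spout",ang((458,150),.14))
print(proj(si,[c[0],c[1],.12]))
```

```text
centre [ 0.55410459 -0.04138874] r 0.07902984753616211
key (np.float64(-104.7), np.float64(0.0719)) gap (np.float64(43.7), np.float64(0.0789)) (np.float64(67.2), np.float64(0.0788)) (np.float64(80.6), np.float64(0.0793))
bar [0.56198471 0.00420257 0.175     ] [ 0.53844071 -0.07537498  0.185     ] -106.48149925263748
tap (np.float64(75.2), np.float64(0.0569)) spout (np.float64(73.1), np.float64(0.0882))
(np.float64(275.7922562727106), np.float64(202.24877459593486))
```

Run:
```python
from h import *
o=get_obs();R=Ro.from_euler('xyz',o["ee_rot"],degrees=True).as_matrix();print(R.round(3))
p=o["position"]
for T in ([.50,-.05,.33],):
    print(R.T@(np.array(T)-p)*1000)
print(o["time_s"])
```

```text
[[-0.     0.43   0.903]
 [-0.001  0.903 -0.43 ]
 [-1.    -0.001 -0.   ]]
[ -98.77587327 -454.88983525  472.87081752]
0.25
```

Call:
{"fn": "servo_tool", "kwargs": {
  "increments": [
    [-50,0,0,0,0,0,1],
    [-50,-3,50,0.08,0,0,1],
    [0,-3,60,0.1,0,0,1],
    [0,-3,60,0.1,0,0,1],
    [0,-3,60,0.1,0,0,1],
    [0,-3,60,0.1,0,0,1],
    [0,-3,60,0.1,0,0,1],
    [0,-3,60,0.1,0,0,1],
    [0,-3,60,0.1,0,0,1],
    [0,-3,60,0.1,0,0,1]
  ]
}}

```text
time_s: 1.5
position: [0.5933, 0.1608, 0.3265]
ee_rot: [-66.4, 89.7, -143.0]
ft_force: [1.2, 0.8, -0.3]
opening: 0.0856
```

```bash
cat > st.py <<'E'
from h import *
import sys
o=get_obs();R=Ro.from_euler('xyz',o["ee_rot"],degrees=True).as_matrix();p=o["position"]
print("t",round(o["time_s"],2),"p",p.round(4),"j",o["joint_positions"].round(1),"F",o["ft_force"].round(1),"T",o["wrist_torque"].round(2),"open",round(o["opening"],4))
print("yaz",np.degrees(np.arctan2(R[1,1],R[0,1])).round(2),"xdir",R[:,0].round(4),"hold",(p-R[:,0]*.019).round(4))
if len(sys.argv)>3:
    T=np.array([float(a) for a in sys.argv[1:4]]);print("shift tool",(R.T@(T-p)*1000).round(1))
E
python3 st.py .50 -.05 .33
```

```text
t 1.5 p [0.5933 0.1608 0.3265] j [-33.5  20.4  22.   70.3  -7.4  90.9   0.5] F [ 1.2  0.8 -0.3] T [ 0.   -0.02 -0.03] open 0.0856
yaz 13.34 xdir [-0.0044 -0.0033 -1.    ] hold [0.5934 0.1609 0.3455]
shift tool [  -2.3 -139.4  183.6]
```

Run:
```python
from h import *
s=snapshot("wrist");cv2.imwrite("pics/w1.png",s["frame"]);u,v=proj(s,[.554,-.041,.12],True);print(u,v)
u,v=int(u),int(v);c=s["frame"][max(0,v-75):v+75,max(0,u-75):u+75];cv2.imwrite("pics/w1c.png",cv2.resize(c,None,fx=4,fy=4,interpolation=cv2.INTER_CUBIC))
```

```text
198.0798754058444 289.2919711680164
```

View pics/w1c.png

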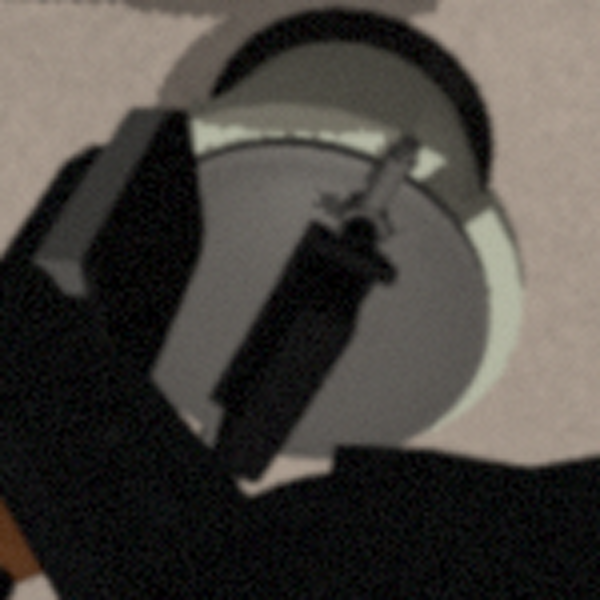

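View pics/w1.png

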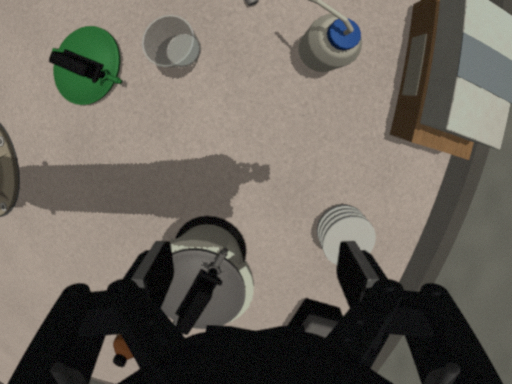

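The crop shows the notch clear: a rim gap from crop (445,158) to (488,208), just clockwise of the tap spout (405,150).

Run:
```python
from h import *
s=snapshot("wrist");c=np.array([.554,-.0413])
u0,v0=198-75,289-75
def w(p,z): return onz(s,u0+(p[0]-1.5)/4,v0+(p[1]-1.5)/4,z,True)[:2]
for n,p,z in [("e1",(447,158),.12),("e1in",(427,182),.12),("e2",(490,208),.12),("e2in",(468,222),.12),("rim",(523,285),.12),("spout",(412,142),.145)]:
    q=w(p,z)-c;print(n,np.degrees(np.arctan2(q[1],q[0])).round(1),np.linalg.norm(q).round(4))
a=w((318,240),.173);b=w((232,470),.185);print(a,b,np.degrees(np.arctan2(*(b-a)[::-1])))
print(get_obs()["time_s"])
```

```text
e1 57.0 0.0735
e1in 55.2 0.0616
e2 37.6 0.0737
e2in 35.8 0.0641
rim 10.9 0.0779
spout 71.2 0.0842
[0.55885662 0.01383111] [ 0.5423033  -0.08285349] -99.71538128193664
1.6
```

Call:
{"fn": "servo_tool", "kwargs": {
  "increments": [
    [0,-29,59,0,0,0,1],
    [0,-29,59,0,0,0,1],
    [0,-29,59,0,0,0,1],
    [0,-29,59,0,0,0,1],
    [0,0,0,0.1,0,0,1],
    [0,0,0,0.1,0,0,1],
    [0,0,0,0.1,0,0,1],
    [0,0,0,0.1,0,0,1],
    [0,0,0,0.09,0,0,1],
    [0,0,0,0,0,0,1]
  ]
}}

```text
time_s: 2.85
position: [0.5346, -0.0896, 0.3284]
ee_rot: [-6.7, 89.6, -113.0]
ft_force: [0.6, -0.3, -0.4]
opening: 0.0854
```

```bash
python3 st.py
python3 - <<'E'
from h import *
s=snapshot("wrist");cv2.imwrite("pics/w2.png",s["frame"]);u,v=proj(s,[.554,-.041,.12],True);print(u,v)
u,v=int(u),int(v);v0=max(0,v-75);u0=u-75;print(u0,v0);c=s["frame"][v0:v0+150,u0:u0+150];cv2.imwrite("pics/w2c.png",cv2.resize(c,None,fx=4,fy=4,interpolation=cv2.INTER_CUBIC))
E
```

```text
t 2.85 p [ 0.5346 -0.0896  0.3284] j [-21.2  10.7  32.4  82.5  -5.3  88.5  -5.4] F [ 0.6 -0.3 -0.4] T [0.02 0.   0.02] open 0.0854
yaz -16.35 xdir [-0.003  -0.0069 -1.    ] hold [ 0.5347 -0.0895  0.3474]
259.97265420874965 118.73220603840424
184 43
```

View pics/w2c.png

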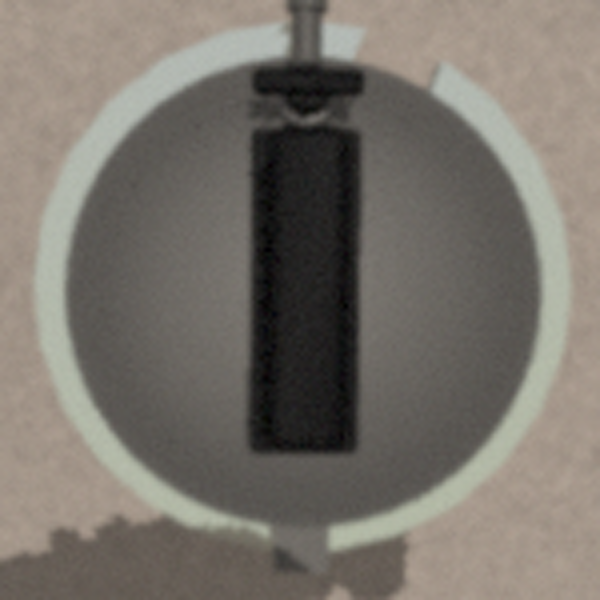

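Clear view: notch between crop (363,28) and (440,63), key at (301,548), bar from (305,130) to (304,450), spout at (307,10).

Run:
```python
from h import *
s=snapshot("wrist");u0,v0=184,43
def w(p,z): return onz(s,u0+(p[0]-1.5)/4,v0+(p[1]-1.5)/4,z,True)[:2]
P=[(37,290),(570,290),(363,28),(440,63),(540,170),(545,400),(60,170),(75,425),(180,55),(350,550),(480,487)]
W=np.array([w(p,.12) for p in P]);A=np.c_[2*W,np.ones(len(W))];x=np.linalg.lstsq(A,(W**2).sum(1),rcond=None)[0];c=x[:2];print(c,np.sqrt(x[2]+c@c))
def ang(p,z,c):
    q=w(p,z)-c;return np.degrees(np.arctan2(q[1],q[0])).round(2),np.linalg.norm(q).round(4)
print(ang((363,28),.12,c),ang((440,63),.12,c),"key",ang((301,525),.128,c),"spout",ang((307,10),.14,c))
a=w((305,130),.177);b=w((304,450),.186);print("bar",a,b,(a+b)/2,np.degrees(np.arctan2(*(b-a)[::-1])))
print(get_obs()["time_s"])
```

```text
[ 0.55440833 -0.03734379] 0.0797360214011845
(np.float64(61.44), np.float64(0.0806)) (np.float64(43.84), np.float64(0.0794)) key (np.float64(-106.84), np.float64(0.0687)) spout (np.float64(73.27), np.float64(0.0806))
bar [0.56626495 0.00514078] [ 0.54410142 -0.06985132] [ 0.55518319 -0.03235527] -106.4647780920171
2.95
```

Call:
{"fn": "servo_tool", "kwargs": {
  "increments": [
    [0,5,-27,0,0,0,1],
    [0,0,-27,0,0,0,1],
    [0,0,0,0,0,0,1],
    [45,0,0,0,0,0,1],
    [40,0,0,0,0,0,1],
    [20,0,0,0,0,0,1],
    [20,0,0,0,0,0,1],
    [15,0,0,0,0,0,1],
    [10,0,0,0,0,0,1],
    [0,0,0,0,0,0,1]
  ]
}}

```text
time_s: 4.2
position: [0.5542, -0.0451, 0.175]
ee_rot: [17.8, 89.5, -88.0]
ft_force: [0.2, 0.2, 1.4]
opening: 0.0855
```

```bash
python3 st.py .5543 -.039 .155
python3 - <<'E'
from h import *
s=snapshot("side");cv2.imwrite("pics/s3.png",cv2.resize(s["frame"][110:260,190:340],None,fx=4,fy=4,interpolation=cv2.INTER_CUBIC))
E
```

```text
t 4.2 p [ 0.5542 -0.0451  0.175 ] j [-23.2  16.5  29.6  95.6  -8.   70.1  -7.7] F [0.2 0.2 1.4] T [0.05 0.02 0.  ] open 0.0855
yaz -15.83 xdir [ 3.e-04 -9.e-03 -1.e+00] hold [ 0.5542 -0.0449  0.194 ]
shift tool [19.9 -1.6 -6.1]
```

View pics/s3.png

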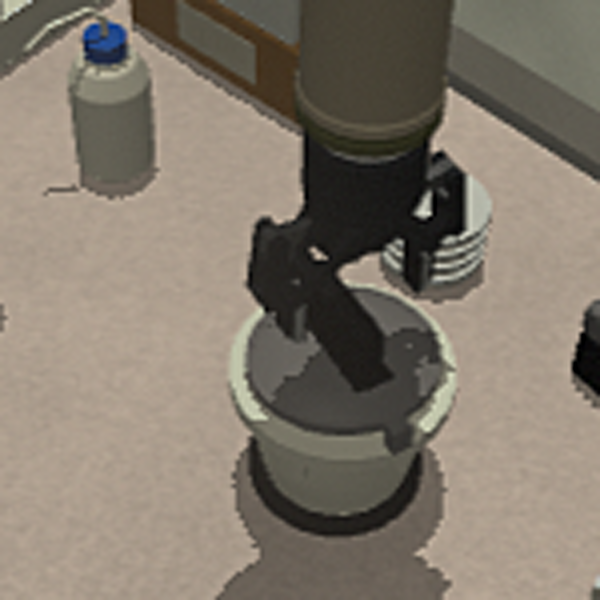

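Call:
{"fn": "servo_tool", "kwargs": {
  "increments": [
    [12,-1,-6,0,0.01,0,1],
    [10,0,0,0,0,0,1],
    [0,0,0,0,0,0,1],
    [0,0,0,0,0,0,0],
    [0,0,0,0,0,0,0],
    [0,0,0,0,0,0,0],
    [0,0,0,0,0,0,0],
    [0,0,0,0,0,0,0],
    [0,0,0,0,0,0,0],
    [0,0,0,0,0,0,0]
  ],
  "squeeze": 30
}}

```text
time_s: 5.5
position: [0.5566, -0.0386, 0.1539]
ee_rot: [118.9, 89.6, 13.1]
ft_force: [-0.3, -0.0, -0.6]
opening: 0.0198
```

```bash
python3 st.py .5543 -.039 .155
```

```text
t 5.5 p [ 0.5566 -0.0386  0.1539] j [-23.   17.5  29.1  97.2  -9.3  67.3  -7.3] F [-0.3 -0.  -0.6] T [-0.03  0.05 -0.01] open 0.0198
yaz -15.8 xdir [ 0.0075  0.0017 -1.    ] hold [ 0.5564 -0.0386  0.1729]
shift tool [-1.1 -2.1  1. ]
```

Call:
{"fn": "servo_tool", "kwargs": {
  "increments": [
    [0,0,0,-0.1,0,0,0],
    [0,0,0,-0.15,0,0,0],
    [0,0,0,-0.15,0,0,0],
    [0,0,0,-0.15,0,0,0],
    [0,0,0,-0.15,0,0,0],
    [0,0,0,-0.15,0,0,0],
    [0,0,0,-0.15,0,0,0],
    [0,0,0,0,0,0,0],
    [0,0,0,0,0,0,0],
    [0,0,0,0,0,0,0]
  ]
}}

```text
time_s: 6.75
position: [0.5567, -0.0386, 0.154]
ee_rot: [66.5, 89.5, 19.3]
ft_force: [-0.2, -0.8, 1.9]
opening: 0.0196
```

```bash
python3 st.py .5543 -.039 .155
python3 - <<'E'
from h import *
s=snapshot("side");cv2.imwrite("pics/s4.png",cv2.resize(s["frame"][130:260,210:340],None,fx=4,fy=4,interpolation=cv2.INTER_CUBIC))
E
```

```text
t 6.75 p [ 0.5567 -0.0386  0.154 ] j [-15.7  16.7  20.1  96.9  -6.3  67.1  48.8] F [-0.2 -0.8  1.9] T [0.03 0.41 0.05] open 0.0196
yaz 42.84 xdir [ 0.0076  0.0027 -1.    ] hold [ 0.5565 -0.0386  0.173 ]
shift tool [-1.  -2.  -1.3]
```

View pics/s4.png

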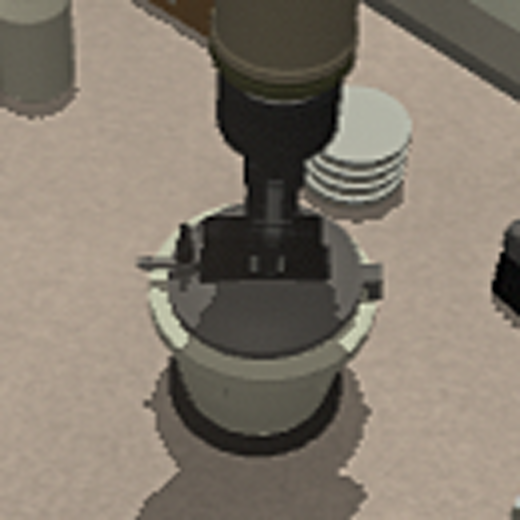

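Call:
{"fn": "servo_tool", "kwargs": {
  "increments": [
    [0,0,0,-0.15,0,0,0],
    [0,0,0,-0.15,0,0,0],
    [0,0,0,-0.15,0,0,0],
    [0,0,0,-0.15,0,0,0],
    [0,0,0,-0.15,0,0,0],
    [0,0,0,-0.15,0,0,0],
    [0,0,0,-0.15,0,0,0],
    [0,0,0,-0.15,0,0,0],
    [0,0,0,-0.15,0,0,0],
    [0,0,0,-0.15,0,0,0]
  ]
}}

```text
time_s: 8.05
position: [0.5563, -0.0376, 0.1542]
ee_rot: [-10.5, 89.6, 30.2]
ft_force: [-1.5, 0.6, 2.3]
opening: 0.0196
```

```bash
python3 st.py .5543 -.039 .155
```

```text
t 8.05 p [ 0.5563 -0.0376  0.1542] j [ -5.6  16.2   7.6  96.4  -2.5  67.2 133.5] F [-1.5  0.6  2.3] T [-0.04  0.6  -0.18] open 0.0196
yaz 130.73 xdir [ 0.0063  0.0036 -1.    ] hold [ 0.5562 -0.0377  0.1732]
shift tool [-0.8  0.2 -2.4]
```

Call:
{"fn": "servo_tool", "kwargs": {
  "increments": [
    [0,0,0,-0.1,0,0,0],
    [0,0,0,-0.1,0,0,0],
    [0,0,0,0,0,0,0],
    [0,0,0,0,0,0,0],
    [0,0,0,0,0,0,0],
    [0,0,0,0,0,0,0],
    [0,0,0,0,0,0,0],
    [0,0,0,0,0,0,0],
    [0,0,0,0,0,0,0],
    [0,0,0,0,0,0,0]
  ]
}}

```text
time_s: 9.3
position: [0.5563, -0.0378, 0.1542]
ee_rot: [-25.2, 89.6, 26.9]
ft_force: [-0.2, -1.1, 0.2]
opening: 0.0196
```

```bash
python3 st.py .5543 -.039 .155
python3 - <<'E'
from h import *
s=snapshot("wrist");cv2.imwrite("pics/w5.png",s["frame"])
s=snapshot("top");cv2.imwrite("pics/t5.png",cv2.resize(s["frame"][148:218,248:318],None,fx=6,fy=6,interpolation=cv2.INTER_CUBIC))
E
```

```text
t 9.3 p [ 0.5563 -0.0378  0.1542] j [ -4.3  16.2   6.1  96.3  -2.   67.2 144.4] F [-0.2 -1.1  0.2] T [-0.25  0.22  0.  ] open 0.0196
yaz 142.05 xdir [ 0.006  0.003 -1.   ] hold [ 0.5562 -0.0378  0.1732]
shift tool [-0.8  0.8 -2.2]
```

View pics/w5.png

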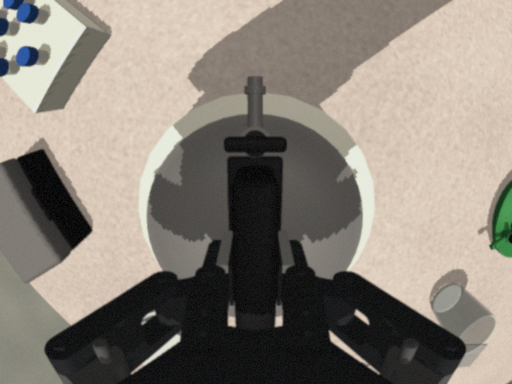

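Call:
{"fn": "servo_tool", "kwargs": {
  "increments": [
    [0,0,0,-0.01,0,0,0],
    [0,0,0,0,0,0,0],
    [0,0,0,0,0,0,0.5],
    [0,0,0,0,0,0,0.5],
    [0,0,0,0,0,0,0.5],
    [0,0,0,0,0,0,0.5],
    [0,0,0,0,0,0,0.5],
    [0,0,0,0,0,0,0.5],
    [0,0,0,0,0,0,0.5],
    [0,0,0,0,0,0,0.5]
  ]
}}

```text
time_s: 10.65
position: [0.5565, -0.0372, 0.1543]
ee_rot: [-22.6, 89.6, 30.1]
ft_force: [0.2, 0.0, -0.5]
opening: 0.0428
```

```bash
python3 st.py .5543 -.039 .155
python3 - <<'E'
from h import *
s=snapshot("wrist");cv2.imwrite("pics/w6.png",s["frame"])
c=np.array([.5543,-.039])
for u,v,z in((255,78,.137),):
    q=onz(s,u,v,z,True)[:2]-c;print(np.degrees(np.arctan2(q[1],q[0])),np.linalg.norm(q))
s=snapshot("side");cv2.imwrite("pics/s6.png",cv2.resize(s["frame"][130:260,210:340],None,fx=4,fy=4,interpolation=cv2.INTER_CUBIC))
E
```

```text
t 10.65 p [ 0.5565 -0.0372  0.1543] j [ -4.2  16.2   6.   96.3  -2.1  67.2 145. ] F [ 0.2  0.  -0.5] T [-0.04  0.04  0.02] open 0.0428
yaz 142.67 xdir [ 0.0066  0.0038 -1.    ] hold [ 0.5564 -0.0373  0.1733]
shift tool [-0.7  0.7 -2.8]
-127.81670852588617 0.08439198230443903
```

View pics/w6.png

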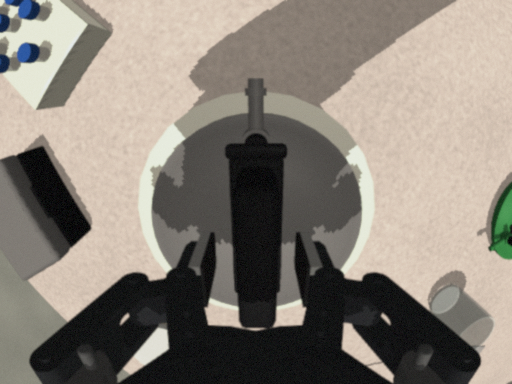

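View pics/s6.png

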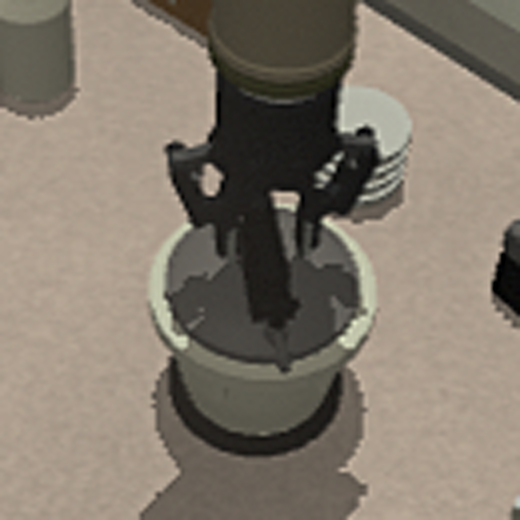

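The tap-side shift suggests the lid dropped. I back off upward and look at the key before pressing.

Call:
{"fn": "servo_tool", "kwargs": {
  "increments": [
    [-20,0,0,0,0,0,0.5],
    [-40,0,0,0,0,0,0.5],
    [-40,0,0,0,0,0,0.5],
    [-40,0,0,0,0,0,0.5],
    [-40,0,0,0,0,0,0],
    [0,0,30,0,0,0,0],
    [0,0,30,0,0,0,0],
    [0,0,0,0,0,0,0],
    [0,0,0,0,0,0,0],
    [0,0,0,0,0,0,0]
  ]
}}

```text
time_s: 12.0
position: [0.5915, 0.0088, 0.3407]
ee_rot: [-25.1, 89.6, 27.4]
ft_force: [0.3, -0.2, 0.6]
opening: -0.0001
```

```bash
python3 st.py .5543 -.039 .2
python3 - <<'E'
from h import *
s=snapshot("wrist");u,v=proj(s,[.554,-.039,.12],True);print(u,v)
u0,v0=int(u)-75,max(0,int(v)-75);print(u0,v0);c=s["frame"][v0:v0+150,u0:u0+150];cv2.imwrite("pics/w7c.png",cv2.resize(c,None,fx=4,fy=4,interpolation=cv2.INTER_CUBIC))
E
```

```text
t 12.0 p [0.5915 0.0088 0.3407] j [ -7.8  16.2   5.3  72.6  -1.6  90.9 139.7] F [ 0.3 -0.2  0.6] T [-0.03  0.    0.02] open -0.0001
yaz 142.49 xdir [ 0.0062  0.0032 -1.    ] hold [0.5914 0.0088 0.3597]
shift tool [140.3   0.8 -61.5]
254.8260536589196 109.2981479118614
179 34
```

View pics/w7c.png

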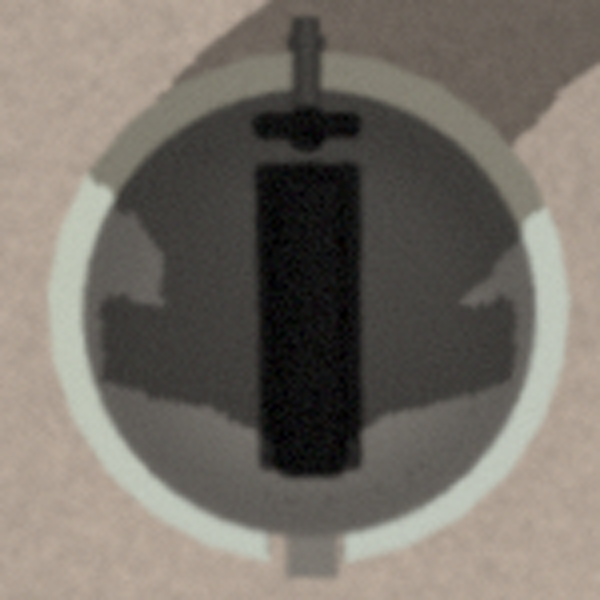

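Key (crop 287–337 × 540–575) sits centred in the notch (270–345). Now press with shut fingers on the bar's middle.

Call:
{"fn": "servo_tool", "kwargs": {
  "increments": [
    [0,1,-35,0,0,0,0],
    [0,0,-32,0,0,0,0],
    [50,0,0,0,0,0,0],
    [45,0,0,0,0,0,0],
    [20,0,0,0,0,0,0],
    [20,0,0,0,0,0,0],
    [10,0,0,0,0,0,0],
    [3,0,0,0,0,0,0],
    [0,0,0,0,0,0,0],
    [0,0,0,0,0,0,0]
  ]
}}

```text
time_s: 13.3
position: [0.5485, -0.0514, 0.1918]
ee_rot: [-44.3, 89.2, 7.7]
ft_force: [0.7, -0.6, 0.3]
opening: 0.0005
```

```bash
python3 st.py .5543 -.039 .18
```

```text
t 13.3 p [ 0.5485 -0.0514  0.1918] j [ -3.4  13.5   6.6  94.8  -1.8  71.1 145.5] F [ 0.7 -0.6  0.3] T [ 0.07 -0.03 -0.  ] open 0.0005
yaz 141.95 xdir [ 0.0131  0.0018 -0.9999] hold [ 0.5483 -0.0514  0.2108]
shift tool [11.9  3.2 13.2]
```

Call:
{"fn": "servo_tool", "kwargs": {
  "increments": [
    [0,3,16,0,0,0,0],
    [0,0,0,0,0,0,0],
    [6,0,0,0,0,0,0],
    [3,0,0,0,0,0,0],
    [2,0,0,0,0,0,0],
    [2,0,0,0,0,0,0],
    [2,0,0,0,0,0,0],
    [2,0,0,0,0,0,0],
    [2,0,0,0,0,0,0],
    [2,0,0,0,0,0,0]
  ]
}}

```text
time_s: 14.55
position: [0.5575, -0.0353, 0.1801]
ee_rot: [-41.0, 88.8, 10.9]
ft_force: [-7.6, 1.3, 15.3]
opening: 0.0005
```

```bash
python3 st.py .5543 -.039 .18
```

```text
t 14.55 p [ 0.5575 -0.0353  0.1801] j [ -4.5  14.6   6.   95.   -1.9  69.4 143.9] F [-7.6  1.3 15.3] T [0.15 1.76 0.03] open 0.0005
yaz 141.94 xdir [ 0.0203  0.0039 -0.9998] hold [ 0.5571 -0.0354  0.1991]
shift tool [ 0.   0.2 -4.9]
```

15 N at TCP z = 0.1801, which matches a flush bar top (0.180). One firmer press, then retreat.

Call:
{"fn": "servo_tool", "kwargs": {
  "increments": [
    [3,0,0,0,0,0,0],
    [3,0,0,0,0,0,0],
    [3,0,0,0,0,0,0],
    [0,0,0,0,0,0,0],
    [-5,0,0,0,0,0,0],
    [-20,0,0,0,0,0,0],
    [-50,0,0,0,0,0,0],
    [-50,0,0,0,0,0,0],
    [-50,0,30,0,0,0,0],
    [0,0,30,0,0,0,0]
  ]
}}

```text
time_s: 15.8
position: [0.5895, 0.0081, 0.3623]
ee_rot: [-41.4, 88.5, 10.1]
ft_force: [0.6, 0.1, -1.1]
opening: 0.0002
```

```bash
python3 st.py
python3 - <<'E'
from h import *
s=snapshot("wrist");cv2.imwrite("pics/w8.png",s["frame"]);u,v=proj(s,[.554,-.039,.12],True)
u0,v0=int(u)-75,max(0,int(v)-75);print(u0,v0);c=s["frame"][v0:v0+150,u0:u0+150]
s=snapshot("side");d=s["frame"][130:260,210:340]
cv2.imwrite("pics/w8c.png",np.hstack([cv2.resize(c,(400,400),interpolation=3),cv2.resize(d,(400,400),interpolation=3)]))
cv2.imwrite("pics/t8.png",snapshot("top")["frame"])
E
```

```text
t 15.8 p [0.5895 0.0081 0.3623] j [ -7.8  15.1   5.3  71.3  -1.6  92.2 138.8] F [ 0.6  0.1 -1.1] T [ 0.01 -0.04 -0.04] open 0.0002
yaz 141.51 xdir [ 0.0253  0.0045 -0.9997] hold [0.589  0.008  0.3813]
180 32
```

View pics/w8c.png

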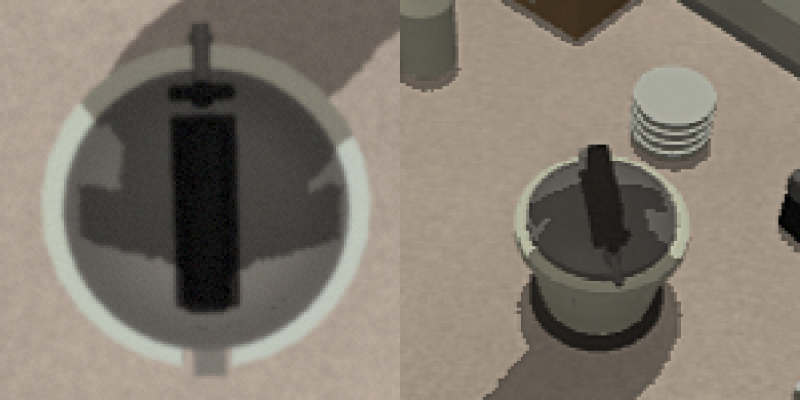

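View pics/t8.png

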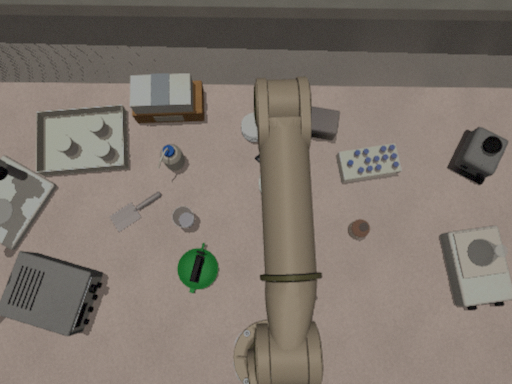

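The key is in the notch (left panel, 192–228 × 350–375). The side view shows the lid level on the rim, and the bystanders are where they were. Handing in.

```bash
python3 -c "
from rig import *
print(close_job())"
```

```text
the job is handed in; nothing more can be done
None
```

I gripped the grey lid by its black bar, turned it about 158° counter-clockwise on the jar and let go. The key dropped into the notch. I then pressed on the middle of the bar with the fingers shut, retreated above the jar and handed in at about 16 s.

**Checks that passed:**
- The wrist pictures after release and again after the press show the key centred in the notch.
- While pressing, the force reading was about 15 N upward with the finger ends at z = 0.1801 m. The bar's top should be at 0.180 m when the lid is flush.
- The side view shows the lid level, and the last top view shows no bystander visibly moved. The arm hid the jar and part of the dish stack in that view, but the stack stands clear in the side view.
- At hand-in the robot was clear of everything.

**Less certain:**
- The press also carried about 7.6 N of sideways force, because the tool had drifted about 1° off vertical. I saw no effect from it.
- I then gave a firmer press in the same call as the retreat, so I have no force reading for it.
- I judged the lid's tilt from the side picture and the pressed height, and did not measure it separately.
- The two cameras disagreed by about 4 mm on the jar's centre, so I used a value between them. An early estimate of the notch angle was off by about 6°, and I replaced it with one from a view directly above before turning.

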